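# Face the part code to the reader and hold the enabling plunger

### The arm

A 6-joint arm with a two-finger parallel gripper is mounted at the origin on the work surface. World frame = base frame: x ahead of the robot, y to its left, z up, the work surface at z = 0. Lengths are in mm, angles in rad, forces in N, time in s.
With the tool pointing down it reaches from about 300 to 775 mm from the base axis. Payload 14.6 kg.
Tool frame: the origin (TCP) lies on the centre line of the jaws, within the pads' length; the fingertips stand 19 mm ahead of it and the grasp point (between the pads) is the TCP (bot.tip_reach is the distance from the TCP to the fingertips, in mm); y points along the fingers, x is the direction in which the jaws open and shut, and the axes are right-handed (so a half turn about y gives the same grasp; the last joint's range is limited). The gripper opens to 85 mm and grips with 20 to 120 N. Pads are 22 mm wide; open, the fingers measure 114 mm over their backs; the gripper's body (76 mm by 85 mm) begins 54 mm behind the grasp point. The pads swing forward as they close: fully open they stand 13 mm farther back than shut.
Start: joints at [-0.067, 0.3, 1.521, -0, 1.321, -0.067], TCP at [549.991, -0.002, 250.281] pointing down, gripper open.
Joint ranges: [-3.03, 3.03], [-0.79, 2.21], [0.23, 2.52], [-1.04, 4.18], [0, 3.07], [-2.55, 2.55]. Speed limits (rad/s): [2.22, 2.22, 2.57, 3.14, 3.14, 3.14].

### API

Orientations are given as a unit quaternion [w, x, y, z].
In Python, from rig import bot gives the robot as it stands. Calls block until the motion is done:
- bot.move_to(position, orientation): joint-space move of the TCP to a pose.
- bot.servo_line(position, attitude=None, speed=150, until_force=None): straight line of the TCP; attitude=None keeps the orientation; speed is the mean speed in mm/s. With until_force (N) it stops when the force on the tool has changed by that much, and returns True; else False.
- bot.move_joints(angles): joint-space move.
- bot.move_gripper(opening, grip_force=None): finger opening in mm; grip_force is the grip in N (None keeps the last); returns when the fingers have stopped.
- bot.dwell(seconds).
- bot.ik(position, orientation): joint angles nearest the present ones, or None.
- bot.read_state(): the state.
- bot.read_camera(name): name is "scene" or "side" or "wrist"; returns a dict with "image" (384x512x3 uint8, blue, green, red), "depth" (384x512 float32, mm along the optical axis (not along the pixel's ray), 0 where there is no reading), "fovy" (degrees; the focal length in pixels is half the picture's height over the tangent of half this angle, whatever the lens; pixels are square), "cx", "cy" (the principal point, pixels), "eye" and "attitude" of the camera in the world; the wrist camera has in their place "mount" (4x4, takes a point from camera to tool coordinates, whose origin is the TCP and whose axes are the tool frame's). Camera axes: x right, y down, z forward; pixel columns grow to the right and rows downward; lengths in mm; the calibration is good to about 2 mm. A picture is of the moment at which its call begins: read the wrist's pose just before it.
A pose or a line that the arm cannot do raises bot.MotionError and nothing moves.
- bot.finish_job(): hands the job in, once; it reports no verdict.
The state is a dict: "clock": time; "joint_positions": joint angles; "qvel": joint speeds; "effort": joint torques, N m; "ee_pos": TCP position; "tool_rot": TCP orientation; "ft_force": force on the tool from outside, world axes, zero at the start; "moment": the same for the moment, N m; "grip_width": finger opening in mm.
Only numpy, scipy, OpenCV 4.12 (cv2) and the standard library are available. Lean on these libraries where they do the work, as an engineer would, in place of code of your own. Each camera call takes 0.05 s, during which the arm holds its last target.

### The job

Turn the coded sleeve in its nest until its code patch squarely faces the reader, and let go of it, leaving it seated upright in the nest. Then push the plunger of the yellow hold-to-run box down with the fingertips to half of its travel (8 mm, where the green band on its stem is sinking into the collar), never through to its stop, and finish while still holding it pressed there: do not let go. Leave the other things on the bench where they are.

Things in the scene. Friction and masses are not known exactly. Their poses are not given: they have to be found in the camera images.
- sleeve: Turned aluminium cylinder, 50 mm diameter, 90 mm tall, 0.18 to 0.35 kg, standing loose in the station's round nest. Origin: centre of its underside, z up. Its +x axis points out through the code patch: white with black squares, 22 mm wide, 28 to 58 mm above its underside. A red line on the top face runs from the dark bore to the rim on that same side. Starts turned well away from the reader.
- station: Fixed station, placed anew each time: blue plate 200 (x) by 110 (y) by 12 mm, black round nest, white reader block. Origin: centre of the plate's underside. Nest centre at x -55 mm, y 0; floor 16 mm, rim 24 mm above the bench; inner diameter 55 (2.5 mm play round the sleeve), outer 68 mm. Reader block 50 by 70 mm, top at 81 mm, red stripe on top, at x +31 to +81 mm, facing the nest.
- reader_window (a point): Centre of the reader's window (round glass in a black panel between two red light bars) on the reader block's face towards the nest, 85 mm from the nest's centre, 52 mm above the bench. The code patch must face this point.
- hold_box: Fixed yellow hold-to-run box, 110 by 110 mm, top 55 mm above the bench, placed anew each time, with a dark steel collar (52 mm diameter, to 63 mm above the bench) in the middle of its top, through which the plunger runs. Origin: centre of its underside.
- plunger (a joint): Travel of the plunger, m: 0 = up at rest, 0.016 = down at its stop; straight down. Spring return: about 3 N starts it, 7.5 N holds it at half travel (8 mm), 12 N at the stop (600 N/m). Its stem is white just above the collar, then has a green band (passes the collar at 5.5 to 10.5 mm of travel), then red.
- plunger_top (a point): Centre of the flat top of the plunger's black round head (44 mm diameter, 10 mm thick); 92 mm above the bench when at rest; moves down with the plunger.
- bracket: Bystander: small aluminium angle bracket, base 36 by 30 mm, 49 mm tall, standing between station and box. Origin: centre of its underside.
- spare_sleeve: Bystander: aluminium sleeve of the same size (50 by 90 mm) with no code and no red line, standing at the far side of the bench. Origin: centre of its underside.
- deburrer: Bystander: hand deburring tool with blue handle, 170 mm long, lying near the robot. Origin: underside, about mid-length.
- caliper: Bystander: steel caliper with black slide, 200 mm long, up to 10 mm thick, lying at the right side. Origin: underside, mid-length of its beam.
- drill: Bystander: grey and black cordless drill lying on its side at the left, about 215 by 180 mm, 54 mm high. Origin: underside, beneath the middle of its motor housing.
Not all that is in view belongs to the job. What is shaped like the sleeve but orange or purple is not meant.

How it is judged:
By the outcome, as a careful person would: the job done as asked, in the order asked, and still so for the second after the job is handed in, while the arm keeps its last pose, push and grip.
It also fails if it takes over 67 s, if anything falls off the work surface, if the arm or the gripper's body presses on something with over 40 N, if the wrist force passes 120 N, or if a joint passes its speed limit or range.

## Working session

There is one attempt and no reset: what is moved stays moved. The work goes in short steps, each a Python script; the robot and the scene stay as the last script left them, time stands still between calls to the robot, and variables do not carry over. Pictures are saved under pics/ and viewed, and the job is handed in when it is done.

```bash
ls; mkdir -p pics; python3 - <<'E'
from rig import bot
import cv2,pickle
s=bot.read_state();print(s)
d={}
for n in("scene","side","wrist"):
    c=bot.read_camera(n);d[n]=c;cv2.imwrite(f"pics/a_{n}.png",c["image"])
    print(n,{k:v for k,v in c.items() if k not in("image","depth")})
pickle.dump((s,d),open("a.pkl","wb"))
E
```

```text
pics
{'clock': 0.0, 'joint_positions': array([-6.66186975e-02,  3.00527678e-01,  1.52158587e+00,  9.43018415e-06,
        1.32071041e+00, -6.65919568e-02]), 'qvel': array([-0.00063708, -0.00061715, -0.00109983, -0.00057328, -0.00143896,
        0.00133276]), 'effort': array([ 2.33377898e-03, -5.43485534e+01, -3.61782753e+01,  2.82532977e-05,
        4.14875918e-03, -3.55991256e-05]), 'ee_pos': array([5.49786300e+02, 3.10811311e-03, 2.49688240e+02]), 'tool_rot': array([ 7.07138844e-01, -7.07074450e-01,  4.44433280e-04,  4.23870461e-04]), 'ft_force': array([ 0.39060196, -0.61764453, -0.13502865]), 'moment': array([-0.03773848, -0.02761074,  0.03240199]), 'grip_width': 85.20589237130994}
scene {'fovy': 54.844708136135445, 'cx': 248.49863657979844, 'cy': 192.12886159547395, 'eye': array([1170.68865731,  149.87961127,  844.4801102 ]), 'attitude': array([-0.19942996,  0.55918413,  0.76241021, -0.25743245])}
side {'fovy': 44.50704958860623, 'cx': 257.8494432401528, 'cy': 196.9070679794888, 'eye': array([ 552.42825961, 1155.80822024, 1097.63188323]), 'attitude': array([ 0.00176287, -0.02792127,  0.90886711, -0.41614645])}
wrist {'fovy': 61.31204027768068, 'cx': 256.8690003904898, 'cy': 185.76073478254602, 'mount': array([[ 9.99999342e-01,  2.95473703e-04, -1.10849841e-03,
         1.57454383e-01],
       [ 1.14624361e-03, -2.96842298e-01,  9.54925828e-01,
        -1.24813456e+02],
       [-4.68937458e-05, -9.54926470e-01, -2.96842441e-01,
         7.48239818e+01],
       [ 0.00000000e+00,  0.00000000e+00,  0.00000000e+00,
         1.00000000e+00]])}
```

View pics/a_scene.png

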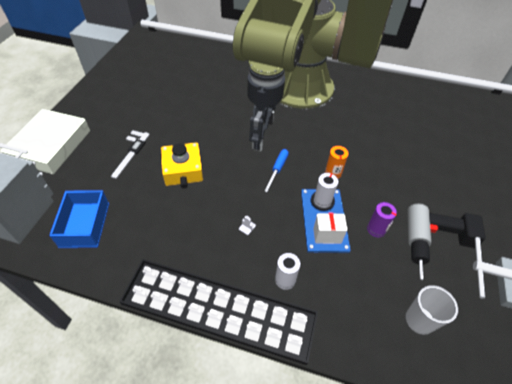

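View pics/a_side.png

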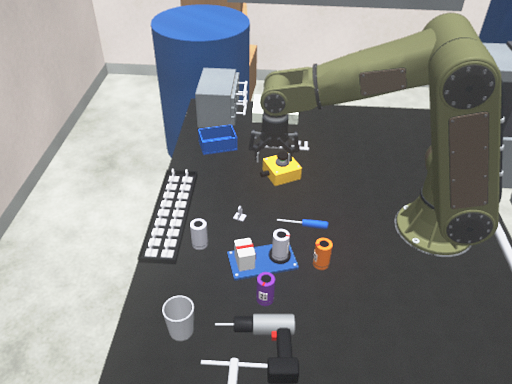

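View pics/a_wrist.png

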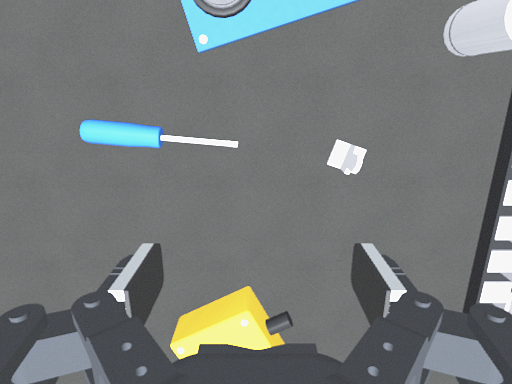

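```bash
cat > h.py <<'E'
import numpy as np,cv2
from scipy.spatial.transform import Rotation as R
def rot(q): return R.from_quat([q[1],q[2],q[3],q[0]]).as_matrix()
def quat(M): 
    q=R.from_matrix(M).as_quat(); return np.array([q[3],q[0],q[1],q[2]])
def pose(c,s=None):
    if "mount" in c:
        T=np.eye(4);T[:3,:3]=rot(s["tool_rot"]);T[:3,3]=s["ee_pos"];M=T@c["mount"];return M[:3,3],M[:3,:3]
    return np.array(c["eye"]),rot(c["attitude"])
def f(c): return 192/np.tan(np.radians(c["fovy"])/2)
def plane(c,uv,z,s=None):
    e,A=pose(c,s);uv=np.atleast_2d(uv).astype(float)
    d=np.c_[(uv[:,0]-c["cx"])/f(c),(uv[:,1]-c["cy"])/f(c),np.ones(len(uv))]@A.T
    return e+d*((z-e[2])/d[:,2])[:,None]
def cloud(c,s=None):
    e,A=pose(c,s);v,u=np.mgrid[:384,:512];D=c["depth"]
    P=np.stack([(u-c["cx"])/f(c)*D,(v-c["cy"])/f(c)*D,D],-1)@A.T+e
    P[D<=0]=np.nan;return P
def proj(c,P,s=None):
    e,A=pose(c,s);q=(np.atleast_2d(P)-e)@A;return np.c_[q[:,0]/q[:,2]*f(c)+c["cx"],q[:,1]/q[:,2]*f(c)+c["cy"]]
def down(yaw): # tool y down, tool x at yaw
    x=np.array([np.cos(yaw),np.sin(yaw),0]);y=np.array([0,0,-1.]);return quat(np.c_[x,y,np.cross(x,y)])
E
python3 - <<'E'
import pickle;from h import *
s,d=pickle.load(open("a.pkl","rb"))
for n in("scene","side"):
    c=d[n];P=cloud(c);h=cv2.cvtColor(c["image"],cv2.COLOR_BGR2HSV)
    def comp(m,name,amin=15):
        k,l,st,ce=cv2.connectedComponentsWithStats(m.astype(np.uint8))
        for i in range(1,k):
            if st[i,4]>amin:
                p=P[l==i];print(n,name,st[i,4],ce[i].round(),np.nanmedian(p,0).round(1),'zmax',np.nanpercentile(p[:,2],98).round(1))
    z=P[...,2]
    comp((h[...,0]>100)&(h[...,0]<125)&(h[...,1]>130)&(abs(z-12)<7),'blue',80)
    comp(((h[...,0]<6)|(h[...,0]>174))&(h[...,1]>130)&(z>60)&(z<100),'red',5)
    comp((h[...,0]>20)&(h[...,0]<35)&(h[...,1]>130)&(abs(z-55)<6),'yellowtop',80)
    for nm,px in dict(scene=dict(sl=(327,181),sp=(288,262),pl=(180,150),br=(247,225)),side=dict(sl=(281,238),sp=(199,226),pl=(282,158),br=(239,213)))[n].items():
        print(nm,P[px[1],px[0]])
c=d["scene"]["image"][110:310,140:440];cv2.imwrite("pics/a_crop.png",cv2.resize(c,None,fx=2.6,fy=2.6,interpolation=3))
c=d["side"]["image"][200:310,190:350];cv2.imwrite("pics/a_crop2.png",cv2.resize(c,None,fx=5,fy=5,interpolation=3))
E
```

```text
scene blue 1100 [321. 224.] [592.6 174.8  11.5] zmax 15.3
scene blue 169 [ 76. 211.] [ 736.9 -460.2   12.6] zmax 18.6
scene blue 207 [ 88. 235.] [ 829.3 -380.9   12.3] zmax 18.8
scene red 56 [332. 221.] [622.2 209.3  81.2] zmax 84.5
scene yellowtop 742 [181. 161.] [ 532.  -235.9   53.7] zmax 57.2
sl [518.29903541 174.81173019 106.5241639 ]
sp [767.88462224 131.64427118  90.16982545]
pl [ 519.38069285 -241.16052303   90.60713877]
br [656.41510342   0.88399994  17.75481368]
side blue 142 [207.  55.] [  928.8 -1237.2    11.7] zmax 18.7
side blue 97 [216. 137.] [ 793.1 -466.    10.7] zmax 18.8
side blue 89 [219. 150.] [ 769.7 -376.7   12.5] zmax 18.8
side blue 919 [262. 263.] [566.7 212.3  13.8] zmax 18.2
side red 34 [244. 246.] [620.8 206.8  83.4] zmax 86.5
side yellowtop 324 [280. 166.] [ 526.  -225.4   57.1] zmax 60.8
sl [514.99312791 187.53745035 105.7835322 ]
sp [764.55076358 143.26603236  94.09349146]
pl [ 516.79007017 -233.44360143   89.7790552 ]
br [ 6.54899064e+02 -4.58307557e-01  2.27173591e+01]
```

View pics/a_crop.png

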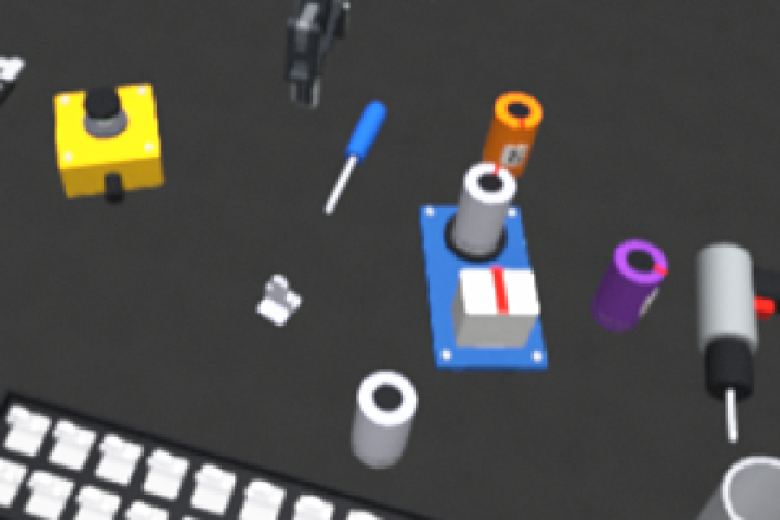

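View pics/a_crop2.png

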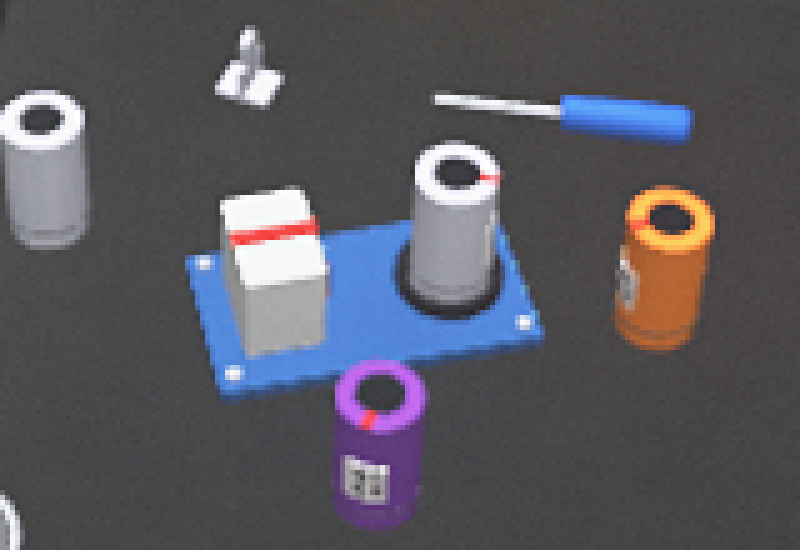

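```bash
python3 - <<'E'
from rig import bot
from h import *
import pickle
print(bot.read_state()["clock"])
bot.move_to([565,115,300],down(0)); bot.dwell(0.3)
s=bot.read_state();c=bot.read_camera("wrist");pickle.dump((s,c),open("b.pkl","wb"))
print(s["clock"],s["ee_pos"],s["joint_positions"])
cv2.imwrite("pics/b.png",cv2.resize(c["image"],None,fx=1.5,fy=1.5))
E
```

```text
0.15
1.0167 [565.00025944 114.28119944 299.70994352] [ 1.36041702e-01  3.28063671e-01  1.36976960e+00 -6.32667992e-06
  1.44426726e+00  1.37141796e-01]
```

View pics/b.png

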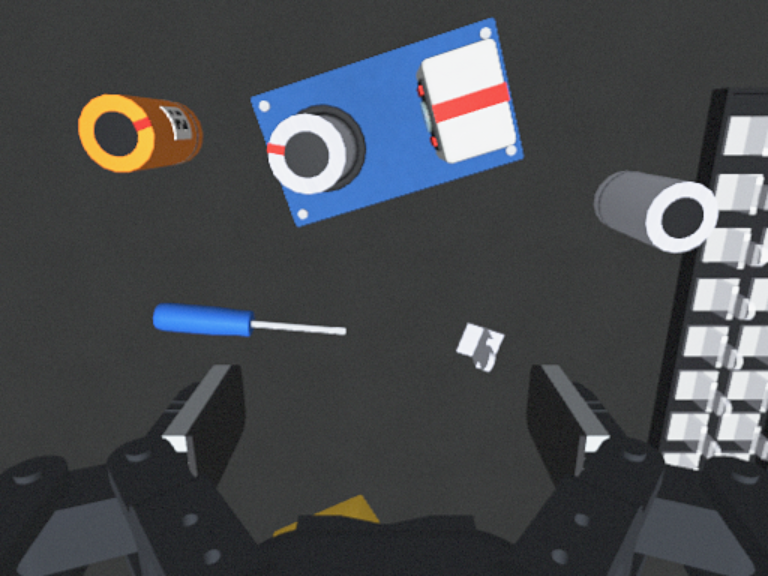

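```bash
cat > an.py <<'E'
from h import *
def comps(m): return cv2.connectedComponentsWithStats(m.astype(np.uint8))
def big(m):
    k,l,st,ce=comps(m);i=1+np.argmax(st[1:,4]);return l==i
def analyse(c,s,plate=True,approx=None):
    im=c["image"];h=cv2.cvtColor(im,cv2.COLOR_BGR2HSV);out={}
    if plate:
        m=big((h[...,0]>98)&(h[...,0]<125)&(h[...,1]>120))
        ct=max(cv2.findContours(m.astype(np.uint8),0,1)[0],key=len)[:,0]
        Q=plane(c,ct,12,s)[:,:2].astype(np.float32);r=cv2.minAreaRect(Q);b=cv2.boxPoints(r)
        out.update(rect=r,box=b)
    # sleeve top: bright ring at z=106 near approx
    P=cloud(c,s);z=P[...,2]
    out["z"]=z
    return out,h,P
E
python3 - <<'E'
import pickle;from an import *
s,c=pickle.load(open("b.pkl","rb"))
o,h,P=analyse(c,s);print(o["rect"],o["box"])
# top ring
uv=np.array([[309/1.5,153/1.5]]);ctr=plane(c,uv,106,s)[0];print("approx",ctr)
v,u=np.mgrid[:384,:512];W=plane(c,np.c_[u.ravel(),v.ravel()],106,s).reshape(384,512,3)
near=np.linalg.norm(W[...,:2]-ctr[:2],axis=-1)<33
print(near.sum(), np.nanmedian(P[near&(h[...,2]>225),2]))
red=near&((h[...,0]<8)|(h[...,0]>172))&(h[...,1]>110)
white=near&(h[...,2]>190)&(h[...,1]<40)
ring=big(cv2.morphologyEx((white|red).astype(np.uint8),cv2.MORPH_OPEN,np.ones((2,2))))
ct=max(cv2.findContours(ring.astype(np.uint8),0,1)[0],key=len)[:,0]
Q=W[ct[:,1],ct[:,0],:2].astype(np.float32)
print("outer",cv2.minEnclosingCircle(Q),cv2.fitEllipse(Q))
cc,hh=cv2.findContours(ring.astype(np.uint8),cv2.RETR_CCOMP,1)
for k,x in enumerate(cc):
    if hh[0,k,3]>=0 and len(x)>20: print("bore",cv2.fitEllipse(W[x[:,0,1],x[:,0,0],:2].astype(np.float32)))
rp=W[red][:,:2];print("red",red.sum(),rp.mean(0),np.unique(np.c_[u[red],v[red]],axis=0).mean(0))
# reader stripe at z=81
r2=((h[...,0]<8)|(h[...,0]>172))&(h[...,1]>110)&(abs(P[...,2]-81)<8);r2=big(r2)
S=plane(c,np.c_[u[r2],v[r2]],81,s)[:,:2].astype(np.float32);rr=cv2.minAreaRect(S);print("stripe",rr,S.mean(0))
x=cv2.fitLine(S,cv2.DIST_L2,0,.01,.01).ravel();print(np.degrees(np.arctan2(x[1],x[0])))
cv2.imwrite("pics/bz.png",cv2.resize(c["image"][0:160,40:360],None,fx=2.5,fy=2.5,interpolation=cv2.INTER_CUBIC))
og=big((h[...,0]>8)&(h[...,0]<22)&(h[...,1]>120)&(v<150));print("orange base-ish",np.nanmedian(P[og],0), plane(c,[[77,88.5]],90,s))
E
```

```text
((567.3982543945312, 188.7057342529297), (200.53550720214844, 110.16665649414062), 16.873058319091797) [[455.45898 212.3148 ]
 [487.43506 106.89079]
 [679.3375  165.09666]
 [647.36145 270.5207 ]]
approx [516.26654567 173.72942019 106.        ]
3890 107.16480784766514
outer ((515.1591796875, 172.02207946777344), 24.970335006713867) ((515.2965698242188, 172.2161102294922), (48.47311019897461, 48.50994873046875), 77.39838409423828)
bore ((515.096923828125, 171.97183227539062), (29.66629981994629, 29.70953369140625), 51.93147277832031)
red 70 [495.06992051 176.3569652 ] [183.58571429  99.17142857]
stripe ((620.8080444335938, 205.1022491455078), (50.286590576171875, 11.306161880493164), 16.815044403076172) [621.03107 205.24   ]
16.728193
orange base-ish [399.64054815 183.71710986  86.60518004] [[386.68315334 186.0463738   90.        ]]
```

View pics/bz.png

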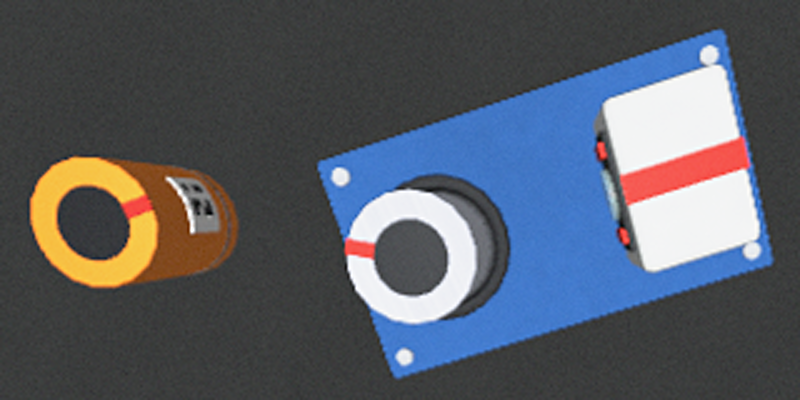

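```bash
python3 - <<'E'
from rig import bot
from h import *
import pickle
y0=np.radians(97)
x,y=514.9,172.4
bot.move_to([x,y,150],down(y0))
print(bot.read_state()["joint_positions"])
print(bot.servo_line([x,y,88],speed=80,until_force=8))
s=bot.read_state();print(s["clock"],s["ee_pos"],s["ft_force"])
bot.move_gripper(46,25)
s=bot.read_state();print(s["clock"],s["ee_pos"],s["ft_force"],s["moment"],s["grip_width"])
c=bot.read_camera("wrist");pickle.dump((s,c),open("c.pkl","wb"))
cv2.imwrite("pics/c.png",c["image"])
E
```

```text
[ 2.55365220e-01  3.88010126e-01  1.64897583e+00 -2.62074241e-05
  1.10395433e+00 -1.43615092e+00]
False
3.3917 [515.14519741 172.47006701  88.42124673] [-0.26619031 -0.03458647 -0.05086887]
3.8083 [515.148203   172.53132895  88.47363238] [-0.50467947  0.55237874  4.29133679] [0.06067396 0.1035776  0.01342454] 49.42942404675611
```

View pics/c.png

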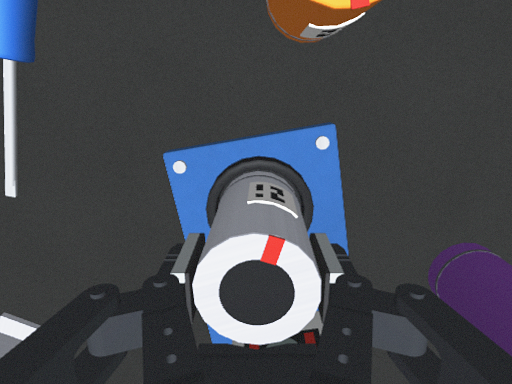

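```bash
cat >> an.py <<'E'
def sleeve(c,s,ctr):
    """centre & red-line angle of the sleeve's top (z=106)"""
    im=c["image"];h=cv2.cvtColor(im,cv2.COLOR_BGR2HSV)
    v,u=np.mgrid[:384,:512];W=plane(c,np.c_[u.ravel(),v.ravel()],106,s).reshape(384,512,3)[...,:2]
    d=np.linalg.norm(W-np.array(ctr),axis=-1)
    red=(d<31)&((h[...,0]<8)|(h[...,0]>172))&(h[...,1]>110)
    red=big(red)
    dark=big((d<21)&(h[...,2]<110)&~red)
    ct=max(cv2.findContours(dark.astype(np.uint8),0,1)[0],key=len)[:,0]
    e=cv2.fitEllipse(W[ct[:,1],ct[:,0]].astype(np.float32))
    r=W[red];k=r.mean(0)-e[0]
    x=cv2.fitLine(r.astype(np.float32),cv2.DIST_L2,0,.01,.01).ravel()
    return np.array(e[0]),e[1],np.degrees(np.arctan2(k[1],k[0])),np.degrees(np.arctan2(x[1],x[0])),red.sum()
E
python3 - <<'E'
import pickle;from an import *
s,c=pickle.load(open("b.pkl","rb"));print(sleeve(c,s,(515,172)))
s,c=pickle.load(open("c.pkl","rb"));print(sleeve(c,s,(515,172)))
E
```

```text
(array([514.36022949, 172.99673462]), (26.85207748413086, 27.065982818603516), np.float64(170.11864226955015), np.float32(-9.537116), np.int64(70))
(array([516.36260986, 171.64144897]), (28.37091064453125, 28.86861801147461), np.float64(169.5937892126638), np.float32(-10.063422), np.int64(450))
```

```bash
python3 - <<'E'
from rig import bot
from an import *
import pickle
q=bot.read_state()["joint_positions"].copy();q[5]+=np.radians(152.8)
bot.move_joints(list(q))
bot.dwell(.2)
s=bot.read_state();print(s["clock"],s["ee_pos"],s["ft_force"],s["moment"],s["grip_width"])
c=bot.read_camera("wrist");pickle.dump((s,c),open("d.pkl","wb"))
cv2.imwrite("pics/d.png",c["image"]);print(sleeve(c,s,(515,172)))
x=rot(s["tool_rot"])[:,0];print(np.degrees(np.arctan2(x[1],x[0])))
E
```

```text
6.3333 [514.83836755 173.12931726  88.40688966] [-2.08717533  4.95344853  2.20425405] [1.21855673 0.50288135 0.07252763] 49.565503813683115
(array([513.62878418, 171.76698303]), (28.440322875976562, 28.986766815185547), np.float64(16.742119097714465), np.float32(17.096638), np.int64(450))
-55.79271364446439
```

View pics/d.png

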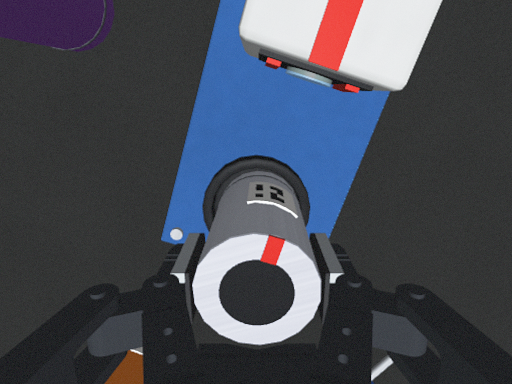

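```bash
python3 - <<'E'
from rig import bot
from an import *
import pickle
s=bot.read_state();p=s["ee_pos"]
bot.servo_line([514.9,173.4,88.4],speed=20)
print(bot.read_state()["ft_force"])
bot.move_gripper(85)
bot.servo_line([514.9,173.4,150],speed=100)
bot.servo_line([514.9-25,173.4-18,230],speed=150)
bot.dwell(.3)
s=bot.read_state();print(s["clock"],s["ee_pos"],s["ft_force"],s["moment"],s["grip_width"])
c=bot.read_camera("wrist");pickle.dump((s,c),open("e.pkl","wb"))
cv2.imwrite("pics/e.png",cv2.resize(c["image"],None,fx=1.5,fy=1.5));print(sleeve(c,s,(515,172)))
o,_,P=analyse(c,s);print(o["rect"])
E
```

```text
[-1.10543062  0.79398821  2.46566741]
8.875 [489.85209836 155.42249444 229.39467906] [ 0.1654134  -0.91025719 -0.1609356 ] [-0.01861336  0.04035931 -0.00598871] 84.79428020587653
(array([514.89025879, 171.03840637]), (25.80947494506836, 26.7098388671875), np.float64(17.45752038866473), np.float32(19.099422), np.int64(92))
((561.94384765625, 187.16552734375), (189.09523010253906, 110.36530303955078), 16.801904678344727)
```

View pics/e.png

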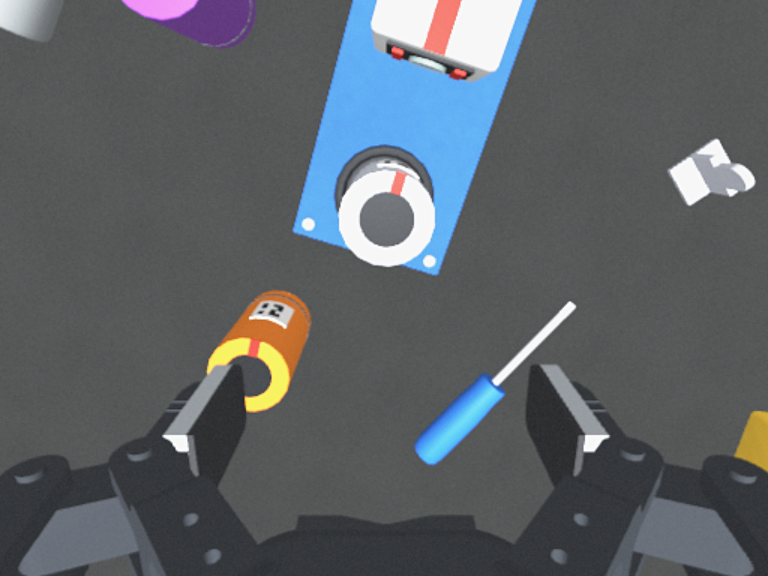

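```bash
python3 - <<'E'
from rig import bot
from an import *
import pickle
bot.servo_line([511,170.5,145],speed=150)
bot.dwell(.3)
s=bot.read_state()
c=bot.read_camera("wrist");pickle.dump((s,c),open("f.pkl","wb"))
cv2.imwrite("pics/f.png",c["image"]);print(sleeve(c,s,(515,172)))
bot.servo_line([505,150,260],speed=200)
bot.move_to([520,-300,250],down(0));bot.dwell(.3)
s=bot.read_state();print(s["clock"],s["ee_pos"])
c=bot.read_camera("wrist");pickle.dump((s,c),open("g.pkl","wb"))
cv2.imwrite("pics/g.png",cv2.resize(c["image"],None,fx=1.5,fy=1.5))
E
```

```text
(array([515.05279541, 171.28053284]), (28.021522521972656, 28.240215301513672), np.float64(16.882477928214268), np.float32(18.486658), np.int64(215))
12.7 [ 520.19271039 -299.63189732  250.0576352 ]
```

View pics/f.png

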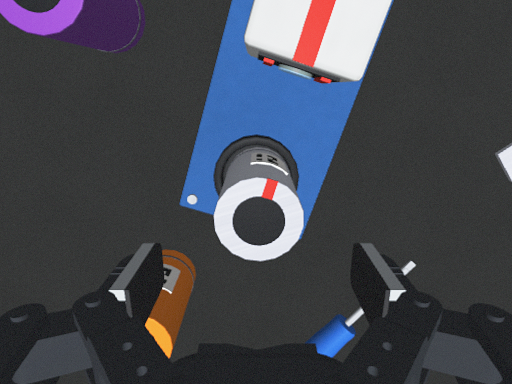

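View pics/g.png

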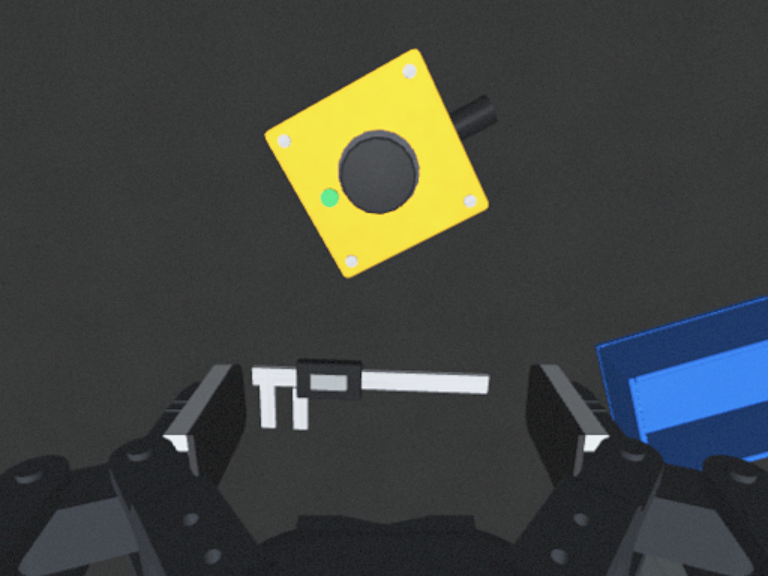

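```bash
python3 - <<'E'
from rig import bot
from an import *
import pickle
s,c=pickle.load(open("g.pkl","rb"))
h=cv2.cvtColor(c["image"],cv2.COLOR_BGR2HSV);m=big((h[...,0]>18)&(h[...,0]<36)&(h[...,1]>110))
ct=max(cv2.findContours(m.astype(np.uint8),0,1)[0],key=len)[:,0]
r=cv2.minAreaRect(plane(c,ct,55,s)[:,:2].astype(np.float32));print(r)
x,y=r[0]
print("head",plane(c,[[377.5/1.5,176/1.5]],92,s))
bot.move_gripper(0)
bot.move_to([x,y,150],down(0))
bot.servo_line([x,y,118],speed=60);bot.dwell(.4)
s=bot.read_state();print(s["clock"],s["ee_pos"],s["ft_force"],s["grip_width"])
print(bot.servo_line([x,y,105],speed=6,until_force=2))
bot.dwell(.3)
s=bot.read_state();print(s["clock"],s["ee_pos"],s["ft_force"])
for n in("side","scene"):
    c=bot.read_camera(n);cv2.imwrite(f"pics/h_{n}.png",cv2.resize(c["image"],None,fx=1.5,fy=1.5))
E
```

```text
((515.5130615234375, -251.25131225585938), (109.84795379638672, 109.72547912597656), 27.427587509155273)
head [[ 515.55925083 -251.26259035   92.        ]]
15.125 [ 515.52770231 -251.24636315  118.11072219] [0.48605942 0.11255698 0.08209057] -0.10293086727275971
True
16.6667 [ 515.45439265 -251.22155453  110.48717071] [ 1.58090198 -1.92908949  3.09325117]
```

View pics/h_scene.png

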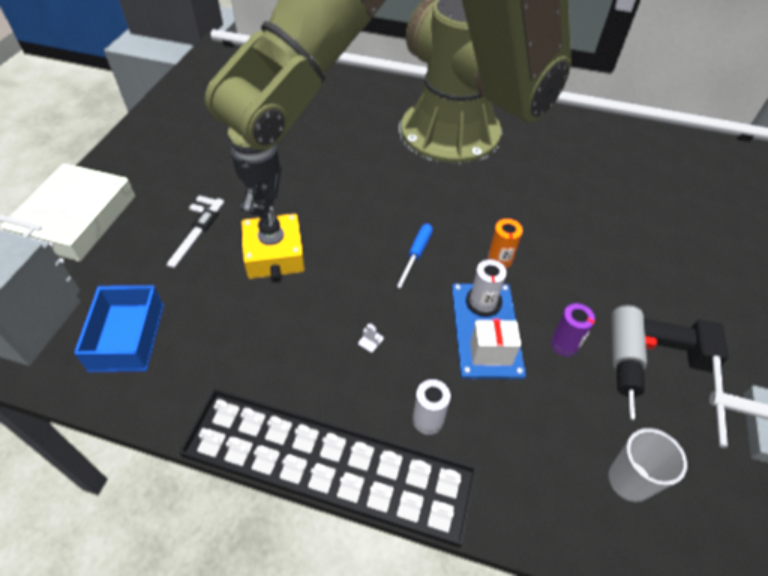

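View pics/h_side.png

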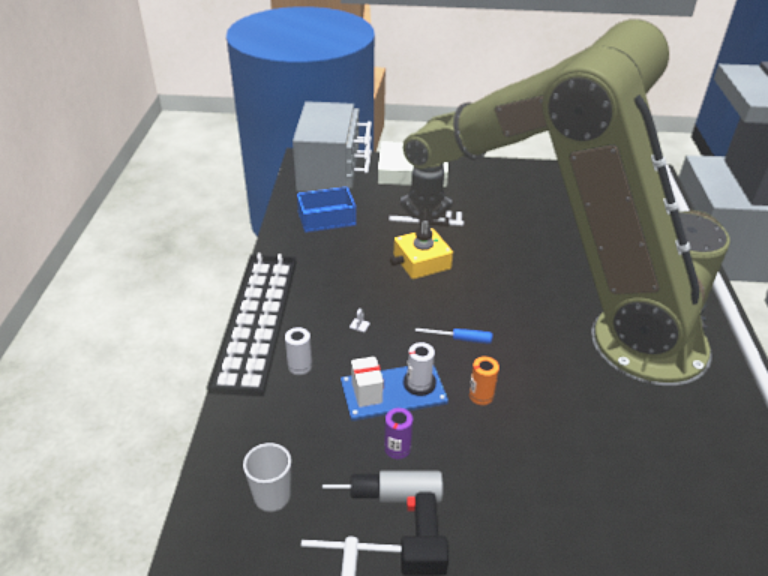

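```bash
python3 - <<'E'
from rig import bot
from an import *
s=bot.read_state();x,y=515.5,-251.25
bot.servo_line([x,y,103.0],speed=6);bot.dwell(.6)
for i in range(4):
    s=bot.read_state();print(s["clock"],s["ee_pos"],s["ft_force"]);bot.dwell(.1)
c=bot.read_camera("scene")
cv2.imwrite("pics/i.png",cv2.resize(c["image"][125:190,140:220],None,fx=8,fy=8,interpolation=2))
c=bot.read_camera("side")
cv2.imwrite("pics/i2.png",cv2.resize(c["image"][135:190,250:310],None,fx=8,fy=8,interpolation=2))
cv2.imwrite("pics/i3.png",cv2.resize(c["image"][215:280,220:310],None,fx=8,fy=8,interpolation=2))
E
```

```text
18.7333 [ 515.438074   -251.19776404  103.15962032] [0.9842685  0.09174229 6.79675105]
18.8333 [ 515.43641155 -251.21155724  103.17610798] [-0.86825033  0.49681976  6.75680407]
18.9333 [ 515.44166783 -251.2227533   103.14181038] [ 0.21498198 -0.99753689  7.30681496]
19.0333 [ 515.44800558 -251.20075403  103.17845725] [-0.55606204 -0.8011851   7.56203756]
```

View pics/i.png

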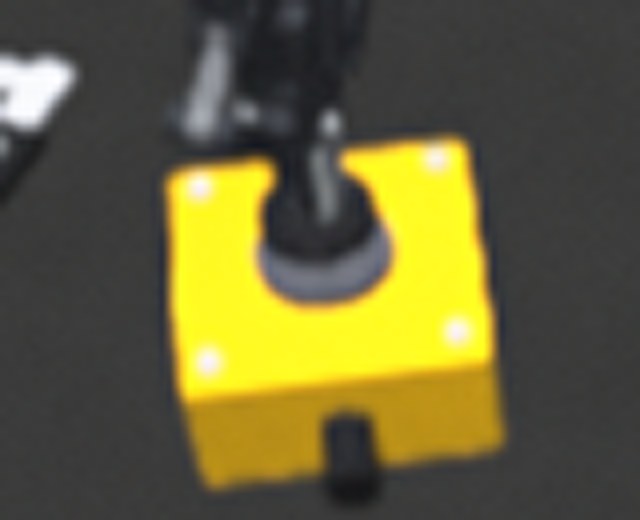

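View pics/i2.png

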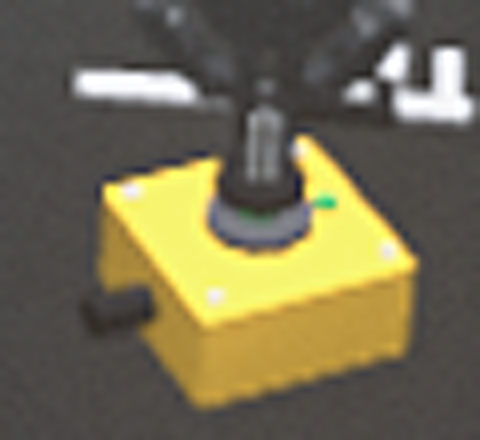

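View pics/i3.png

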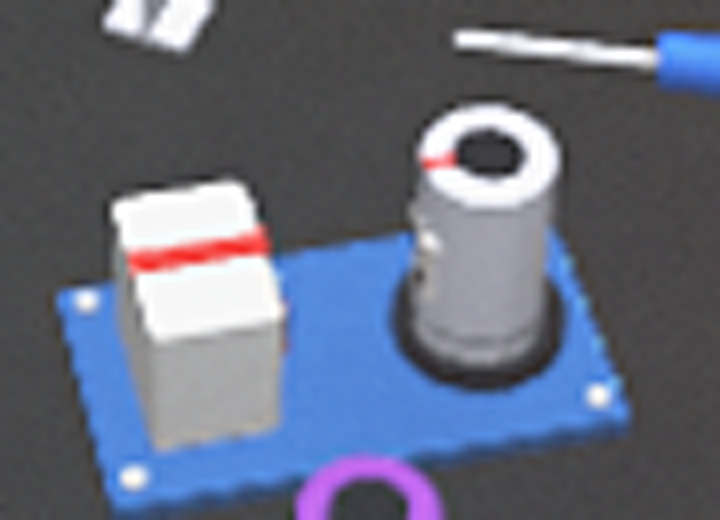

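```bash
python3 - <<'E'
from rig import bot
s=bot.read_state();print(s["clock"],s["ee_pos"],s["ft_force"])
print(bot.finish_job())
E
```

```text
19.2333 [ 515.42878794 -251.20511751  103.14972853] [ 0.20338969 -0.57336631  7.01578477]
the job is handed in; nothing more can be done
None
```

I turned the sleeve about 153° in its nest so its code patch faces the reader, and let go of it. It stands upright and seated. I then pressed the plunger to about half travel and handed the job in at 19.2 s while still holding it there.

**Sleeve:** the last close view after release put the red line at 16.9° measured from its centre and 18.5° from a line fit. The direction to the reader window is about 17°. The two measurements disagree by about 1.6°, but both are within about 1.5° of square.

**Plunger:** the fingertips were 7.3 mm below where they stopped at first contact. By then the plunger had already gone down about 0.6 mm, so travel is about 7.9 mm. The push read 6.8 to 7.6 N, against the 7.5 N expected; its average suggests about 7.3 mm, slightly less than the position does. The side view showed a hint of the green band at the collar, while the scene view was too coarse to confirm it.

**Bystanders:** in the camera views they looked where they had been; I did not measure this.

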